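Switch the mill-ball sorter to its empty tray

ROBOT

A 7-joint arm with a two-finger parallel gripper is mounted at the origin on the work surface. World frame = base frame: x ahead of the robot, y to its left, z up, the work surface at z = 0. Lengths are in m, angles in rad, forces in N, time in s.
With the tool pointing down it reaches from about 0.425 to 0.825 m from the base axis. Payload 3.6 kg.
Tool frame: the origin (TCP) lies between the finger pads; the fingertips stand 14 mm ahead of it and the grasp point (between the pads) lies 5 mm behind it; z points along the fingers, y is the direction in which the jaws open and shut (so a half turn about z gives the same grasp; the last joint's range is limited). The gripper opens to 85 mm and grips with 20 to 120 N. Pads are 22 mm wide; open, the fingers measure 114 mm over their backs; the gripper's body (76 mm by 85 mm) begins 54 mm behind the grasp point. The pads swing forward as they close: fully open they stand 13 mm farther back than shut.
Start: joints at [1.196, 0.615, -0.013, 1.423, 0.008, 1.103, -0.04], TCP at [0.222, -0.611, 0.245] pointing down, gripper open.
Joint ranges: [-3.12, 3.12], [-0.3, 2.06], [-1.34, 1.32], [0.26, 2.42], [-1.36, 4.5], [0.01, 1.98], [-2.84, 2.84]. Speed limits (rad/s): [2.79, 2.79, 3.14, 3.14, 3.14, 3.14, 3.14].

INTERFACE

Orientations are given as a 3x3 rotation matrix whose columns are the frame's x, y, z axes.
In Python, from rig import arm, snapshot, calibration, order gives the robot as it stands.
- The arm moves only by the tool apply_moves, never from a script. Its argument "increments" is one flat list of numbers, 7 for each row, row after row: the finger opening in mm, from 0 to 85.4, then the shift along the tool's x, y, z in units of 30 mm (1.0 is 30 mm), then the turn, a rotation vector about the tool's x, y, z in units of 6 degrees (1.0 is 6 degrees). A call has 1 to 12 rows; each row is the pose to reach, as a shift and turn from the pose measured when the call began, along the tool's axes at that moment; what a row does not reach only later rows make up. A row lasts 1/12 s, in which the tool goes at most 41.7 mm and 7.16 degrees, less where a joint would pass 70% of its speed; a pose out of reach is approached as far as the arm can. A call with a gripper value outside its range is refused whole. The fingers move at their own pace and stop on an object; "newtons" is the grip in N (left out, the last holds). Time passes only in rows, so rows that repeat a pose let the fingers close. It gives the time, the measured TCP pose, the force and the opening at its end, in the units of the state.
- arm.observe(): the state, without advancing time (a new reading comes with each control period).
- snapshot(name): name is "side" or "top"; returns the picture (420x560x3 uint8, red, green, blue); there is no depth.
- calibration(name): a dict with "intrinsics" (3x3 intrinsics, pixels), "k1" (the pictures are not rectified: a ray, as slopes to the right and down, at radius r is drawn at 1 + k1 r^2 times it, then the intrinsics apply), "cam_to_world" (4x4, takes a point from camera to world coordinates). Camera axes: x right, y up, looking along -z (the intrinsics and any distortion apply to the point x, -y, -z); pixel columns grow to the right and rows downward; lengths in m; the calibration is good to about 2 mm. A picture is of the moment at which its call begins. calibration takes no time and is no camera call.
- order.close_job(): hands the job in, once; it reports no verdict.
The state is a dict: "clock": time; "joints": joint angles; "qd": joint speeds; "joint_efforts": joint torques, N m; "tool_pos": TCP position; "eef_rot": TCP orientation; "force": force on the tool from outside, world axes, zero at the start; "wrist_torque": the same for the moment, N m; "gripper_width": opening from 0.0 (shut) to 1.0 (fully open).
Only numpy, scipy, OpenCV 4.12 (cv2) and the standard library are available. Lean on these libraries where they do the work, as an engineer would, in place of code of your own. Each camera call takes 0.05 s, during which the arm holds its last target.

TASK

Press down the raised end of the sorter's seesaw gate until it is rocked fully over, and only then push the upright stop block sideways, clear of the feed channel, so that the three waiting balls roll down into the empty tray. Work with the fingertips only: do not touch or lift any ball, let none of the three run to the tray that already has two, and leave everything else on the table where it stands. At the end the gate stays tipped to the newly filled tray and the hand is clear.

Things in the scene. Friction and masses are not known exactly. Their poses are not given: they have to be found in the camera images.
- sorter: Ball sorter of pale wood and bare metal, fixed, any way round. Origin on the table under the gate's pivot, z up. Gate, chutes and trays (walls 55 mm) run along its y, to +-260 mm; a feed channel 44 mm wide, floor 142 to 155 mm high, runs along x from -200 to -32 mm, down to the gate's middle. At x = 33 mm stands a metal backstop plate, 64 mm wide (y), 190 mm high.
- gate (a joint): Seesaw gate, an aluminium trough 200 mm long on a pivot along the sorter's x, 100 mm high. -0.25 to 0.25 rad, stops at both. Negative: +y end low, balls run to the left (+y) tray; positive: -y end low, balls run to the right tray. Starts at -0.25 to -0.17. Stiff hinge (0.05 N m, about 1 N at the pads), stays where left.
- pad_left (a point): Centre of the top of the flat thumb pad (48 mm in x, 40 mm in y, 6 mm thick) that sticks out to +x from the gate's +y end; with the gate level it lies 50 mm in x, 80 mm in y and 40 mm above the pivot. It tilts with the gate; low at the start.
- pad_right (a point): Centre of the top face of the same kind of thumb pad at the -y end of the gate (50 mm, -80 mm, 40 mm from the pivot when level). Raised at the start, about 155 mm above the table; with the gate fully over it is about 119 mm above the table, 20 mm farther out along -y.
- stop (a joint): The sliding stop that closes the feed channel at x = -77 mm of the sorter. 0 = shut, grows as it slides to the sorter's -y, to 0.055 m at its end stop; it starts at 0 to 0.004. The balls get past from about 0.035. It slides with about 1.5 N of friction and stays where it is left.
- stop_top (a point): Centre of the top face of the stop's upright wooden block (40 mm along the sorter's x, 20 mm along y, 45 mm high, the top about 230 mm above the table), the only thing standing up over the feed channel. Below the block is a steel blade, and the balls' tops are about 50 to 55 mm below the block's top.
- ball1: First (next to the stop) of the three white ceramic mill balls waiting in the feed channel behind the stop, 30 mm across, about 50 g; origin at its centre.
- ball2: Second of the three white ceramic mill balls waiting in the feed channel behind the stop, 30 mm across, about 50 g; origin at its centre.
- ball3: Third of the three white ceramic mill balls waiting in the feed channel behind the stop, 30 mm across, about 50 g; origin at its centre.
- fed1: White ceramic ball, 30 mm, already lying in the left (+y) tray. Origin at its centre.
- fed2: Another such ball in the left (+y) tray.
- tray_left (a point): Centre of the inner floor of the left (+y) tray (118 by 100 mm inside, walls 55 mm), which already has two balls.
- tray_right (a point): Centre of the inner floor of the right (-y) tray, the same size, empty at the start: the three balls belong here.
- glaze_cup: Open white cup, 64 mm across, 70 mm high, beside the sorter. Leave alone.
- glaze_jar: Closed jar, 60 mm across, 85 mm high, beside the sorter. Leave alone.
- mug: Blue mug, 72 mm across, 85 mm high, beside the sorter. Leave alone.
- bud_vase: Small terracotta vase, 68 mm across, 90 mm high, beside the sorter. Leave alone.
- bowl: White bowl, 170 mm across, 75 mm high, on the left of the table. Leave alone.
- plate: White plate, 220 mm across, on the right of the table. Leave alone.
- brush: Brush lying on the right of the table. Leave alone.
- spatula: Spatula lying on the left of the table. Leave alone.

How it is judged:
By the outcome, as a careful person would: the job done as asked, in the order asked, and still so for the second after the job is handed in, with the robot touching nothing.
It also fails if it takes over 42 s, if anything falls off the work surface, if the arm or the gripper's body presses on something with over 40 N, if the wrist force passes 120 N, or if a joint passes its speed limit or range.

## Working session

There is one attempt and no reset: what is moved stays moved. The work goes in short steps, Python scripts to look and compute and a tool call to move; the robot and the scene stay as the last step left them, time stands still between calls to the robot, and variables do not carry over. Pictures are saved under pics/ and viewed, and the job is handed in when it is done.

Besides the shell and the picture viewer there is one more tool, called after "Call:" as name(argument=value, ...) on one line, values as JSON. apply_moves: Moves the arm, as the interface text tells. Its arguments: {"type":"object","properties":{"increments":{"type":"array","items":{"type":"number"}},"newtons":{"type":"number"}},"required":["increments"]}

```bash
ls; mkdir -p pics; python3 - <<'E'
from rig import arm, snapshot, calibration, order
import cv2,numpy as np
np.set_printoptions(precision=4,suppress=True)
for n in ("side","top"):
    im=snapshot(n); cv2.imwrite(f"pics/{n}0.png",im[:,:,::-1]); c=calibration(n); print(n,c)
s=arm.observe()
for k,v in s.items(): print(k,np.array(v))
E
```

```text
pics
side {'intrinsics': array([[485.9814,   0.    , 274.4112],
       [  0.    , 485.9814, 211.9891],
       [  0.    ,   0.    ,   1.    ]]), 'k1': -0.1621933822539256, 'cam_to_world': array([[ 0.8556,  0.3303, -0.3986,  0.0232],
       [-0.5172,  0.5767, -0.6324, -0.8884],
       [ 0.0211,  0.7472,  0.6642,  1.0972],
       [ 0.    ,  0.    ,  0.    ,  1.    ]])}
top {'intrinsics': array([[479.6448,   0.    , 283.4123],
       [  0.    , 479.6448, 213.6068],
       [  0.    ,   0.    ,   1.    ]]), 'k1': -0.1407618106093574, 'cam_to_world': array([[-0.0154,  0.9922, -0.1238,  0.4006],
       [-0.9998, -0.0139,  0.0126, -0.0022],
       [ 0.0107,  0.1239,  0.9922,  1.411 ],
       [ 0.    ,  0.    ,  0.    ,  1.    ]])}
clock 0.1
joints [ 1.1964  0.6159 -0.0127  1.4248  0.0081  1.1034 -0.0404]
qd [ 0.0011 -0.0028 -0.0012 -0.0016  0.001   0.0002  0.0008]
joint_efforts [  0.0012 -47.0388   0.2602 -17.1572   0.0101   0.0059  -0.    ]
tool_pos [ 0.2214 -0.6104  0.2442]
eef_rot [[ 0.9401  0.341  -0.0009]
 [ 0.341  -0.9401  0.0023]
 [-0.     -0.0024 -1.    ]]
force [ 0.3404  0.4431 -0.6956]
wrist_torque [ 0.071  -0.0139  0.0046]
gripper_width 0.9990985163924666
```

View pics/side0.png

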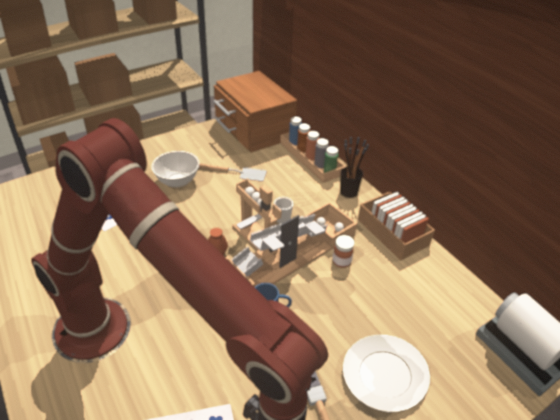

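View pics/top0.png

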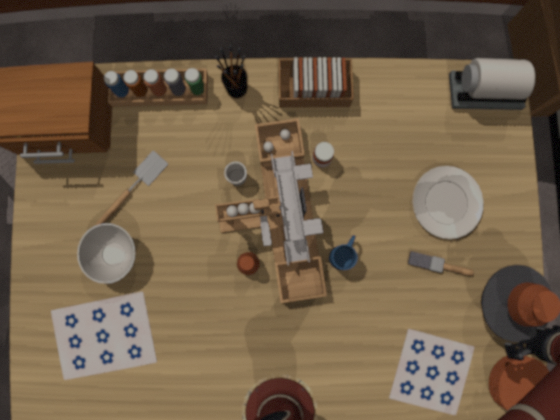

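```bash
python3 - <<'E'
import cv2
a=cv2.imread("pics/top0.png")[110:310,200:380]; cv2.imwrite("pics/topz.png",cv2.resize(a,None,fx=3,fy=3,interpolation=cv2.INTER_CUBIC))
a=cv2.imread("pics/side0.png")[165:315,200:380]; cv2.imwrite("pics/sidez.png",cv2.resize(a,None,fx=4,fy=4,interpolation=cv2.INTER_CUBIC))
E
```

```text
(no output)
```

View pics/topz.png

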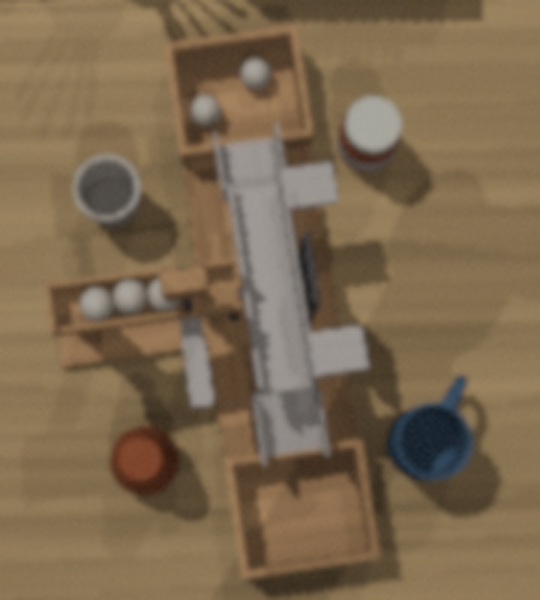

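View pics/sidez.png

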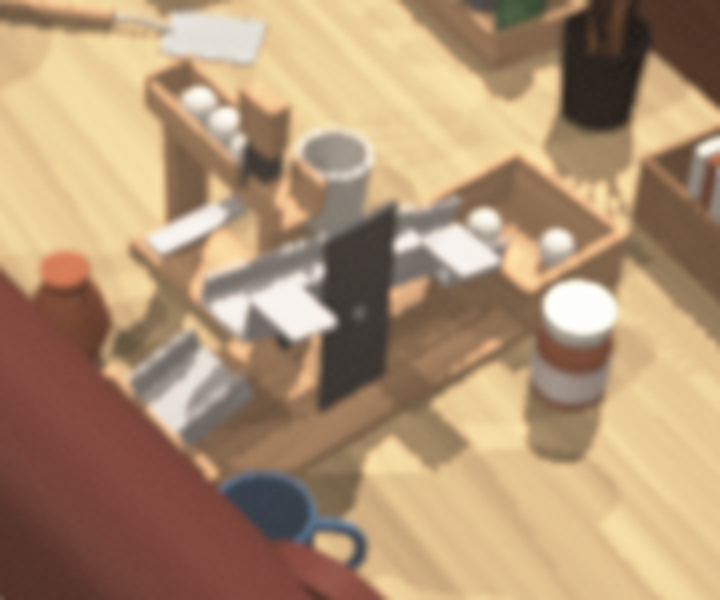

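```bash
cat > h.py <<'E'
import numpy as np,cv2
from rig import calibration
np.set_printoptions(precision=4,suppress=True)
def ray(n,uv):
    c=calibration(n);k1=c['k1']; K=c['intrinsics'];T=c['cam_to_world']
    d=np.array([(uv[0]-K[0,2])/K[0,0],(uv[1]-K[1,2])/K[1,1]]); u=d.copy()
    for _ in range(30): u=d/(1+k1*(u@u))
    return T[:3,3],T[:3,:3]@np.array([u[0],-u[1],-1])
def plane(n,uv,z):
    o,d=ray(n,uv); return o+d*(z-o[2])/d[2]
def tri(a,b):
    o1,d1=ray("top",a);o2,d2=ray("side",b)
    d1=d1/np.linalg.norm(d1);d2=d2/np.linalg.norm(d2)
    t=np.linalg.lstsq(np.c_[d1,-d2],o2-o1,rcond=None)[0]
    p,q=o1+t[0]*d1,o2+t[1]*d2
    return (p+q)/2,np.linalg.norm(p-q)
def proj(n,p):
    c=calibration(n);T=c['cam_to_world'];q=T[:3,:3].T@(np.asarray(p,float)-T[:3,3])
    u=np.array([q[0]/-q[2],-q[1]/-q[2]]);u=u*(1+c['k1']*(u@u));return c['intrinsics'][:2,:2]@u+c['intrinsics'][:2,2]
zt=lambda x,y:np.array([200+(x+.5)/3-.5,110+(y+.5)/3-.5])
zs=lambda x,y:np.array([200+(x+.5)/4-.5,165+(y+.5)/4-.5])
E
python3 - <<'E'
from h import *
print("stop",plane("top",zt(184,281),.23), tri(zt(184,281),zs(266,107)))
print("padR",plane("top",zt(341,350),.155),tri(zt(341,350),zs(293,307)))
print("padL",plane("top",zt(310,185),.12),tri(zt(310,185),zs(462,248)))
print("trayL rim",[plane("top",zt(*p),.055)[:2] for p in((170,42),(296,30),(312,138),(183,154))])
print("trayR rim",[plane("top",zt(*p),.055)[:2] for p in((227,458),(362,442),(378,558),(244,577))])
print("balls",[plane("top",zt(*p),.17) for p in((96,302),(130,296),(162,293))])
E
```

```text
stop [0.5745 0.0382 0.23  ] (array([0.577 , 0.0385, 0.216 ]), np.float64(0.0009002567004495347))
padR [ 0.5224 -0.0964  0.155 ] (array([ 0.5214, -0.0958,  0.1582]), np.float64(0.0014989862625973858))
padL [ 0.678  -0.0742  0.12  ] (array([ 0.6782, -0.0744,  0.1218]), np.float64(0.0012985788565946048))
trayL rim [array([0.8366, 0.056 ]), array([ 0.8473, -0.0675]), array([ 0.7383, -0.0807]), array([0.7241, 0.0441])]
trayR rim [array([0.4318, 0.0055]), array([ 0.4448, -0.1218]), array([ 0.336 , -0.1344]), array([ 0.3206, -0.0088])]
balls [array([0.566 , 0.1171, 0.17  ]), array([0.5708, 0.0874, 0.17  ]), array([0.573 , 0.0595, 0.17  ])]
```

```bash
cat >> h.py <<'E'
O=np.array([.5845,-.038]);a=.1304
ey=np.array([np.cos(a),np.sin(a)]);ex=np.array([ey[1],-ey[0]])
Rt=np.c_[np.r_[ey,0],np.r_[ex,0],[0,0,-1]]
def W(xs,ys,z): return np.r_[O+xs*ex+ys*ey,z]
def S(p): d=np.asarray(p)[:2]-O; return np.array([d@ex,d@ey,p[2]])
def inc(xs,ys,z):
    from rig import arm
    from scipy.spatial.transform import Rotation as Ro
    s=arm.observe();R=np.array(s['eef_rot']);p=np.array(s['tool_pos'])
    print("clock",s['clock'],"now",S(p),"F",np.array(s['force']),"grip",s['gripper_width'])
    d=R.T@(W(xs,ys,z)-p)
    r=Ro.from_matrix(R.T@Rt).as_rotvec(degrees=True)
    print("shift",d/.03,"turn",r/6)
E
python3 -c "
from h import *
print(S([.5745,.0382,.23]),S([.5224,-.0964,0]),S([.678,-.0742,0]))
inc(.052,-.078,.26)"
```

```text
[-0.0769 -0.      0.23  ] [ 0.0498 -0.0692  0.    ] [0.0481 0.088  0.    ]
clock 0.1 now [ 0.5203 -0.4345  0.2442] F [ 0.3404  0.4431 -0.6956] grip 0.9990985163924666
shift [ 14.9724 -12.6799  -0.4959] turn [-0.0229  0.0028  2.0776]
```

Call:
apply_moves(increments=[0, 0.4, -0.3, -0.3, 0, 0, 0, 0, 1.2, -1.0, -0.5, 0, 0, 0.3, 0, 2.1, -1.8, -0.6, 0, 0, 0.6, 0, 3.0, -2.5, -0.6, 0, 0, 0.9, 0, 3.9, -3.3, -0.6, 0, 0, 1.2, 0, 4.8, -4.1, -0.6, 0, 0, 1.5, 0, 5.7, -4.8, -0.6, 0, 0, 1.8, 0, 6.6, -5.6, -0.6, 0, 0, 2.08, 0, 7.5, -6.4, -0.6, 0, 0, 2.08, 0, 8.4, -7.1, -0.6, 0, 0, 2.08, 0, 9.2, -7.8, -0.6, 0, 0, 2.08, 0, 10.0, -8.5, -0.6, 0, 0, 2.08], newtons=40)

```text
clock: 1.1
tool_pos: [0.4171, -0.2655, 0.2634]
eef_rot: [[0.991, 0.131, -0.0], [0.131, -0.991, 0.003], [0.0, -0.003, -1.0]]
force: [1.0, -0.5, -0.2]
gripper_width: -0.002
```

```bash
python3 -c "
from h import *
inc(.052,-.078,.22)"
```

```text
clock 1.1 now [ 0.2038 -0.1955  0.2634] F [ 0.9825 -0.5178 -0.2434] grip -0.0016427916238867743
shift [ 3.9234 -5.05    1.4611] turn [-0.0256 -0.0003  0.012 ]
```

Call:
apply_moves(increments=[0, 0.6, -0.8, 0, 0, 0, 0, 0, 1.3, -1.7, 0, 0, 0, 0, 0, 2.0, -2.6, 0, 0, 0, 0, 0, 2.7, -3.5, 0, 0, 0, 0, 0, 3.3, -4.3, 0, 0, 0, 0, 0, 3.7, -4.8, 0.3, 0, 0, 0, 0, 3.92, -5.05, 0.7, 0, 0, 0, 0, 3.92, -5.05, 0.9, 0, 0, 0, 0, 3.92, -5.05, 1.0, 0, 0, 0, 0, 3.92, -5.05, 1.0, 0, 0, 0])

```text
clock: 1.93
tool_pos: [0.5126, -0.1005, 0.2334]
eef_rot: [[0.992, 0.13, -0.003], [0.13, -0.992, 0.002], [-0.002, -0.002, -1.0]]
force: [0.3, -0.5, -0.2]
gripper_width: 0.001
```

```bash
python3 -c "
from h import *
from rig import snapshot
for n,b in (('top',(110,310,200,380)),('side',(165,315,200,380))):
    im=snapshot(n)[:,:,::-1][b[0]:b[1],b[2]:b[3]]; cv2.imwrite(f'pics/{n}1.png',cv2.resize(im,None,fx=3,fy=3,interpolation=cv2.INTER_CUBIC))
inc(.052,-.078,.17)"
```

```text
clock 2.0333 now [ 0.0533 -0.0788  0.2343] F [ 0.5875 -0.2042 -0.9039] grip -0.004544017003275146
shift [ 0.0263 -0.0389  2.1423] turn [-0.0184  0.0003 -0.0107]
```

View pics/side1.png

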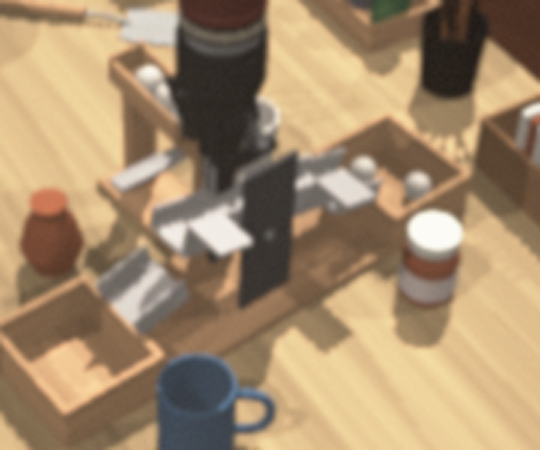

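View pics/top1.png

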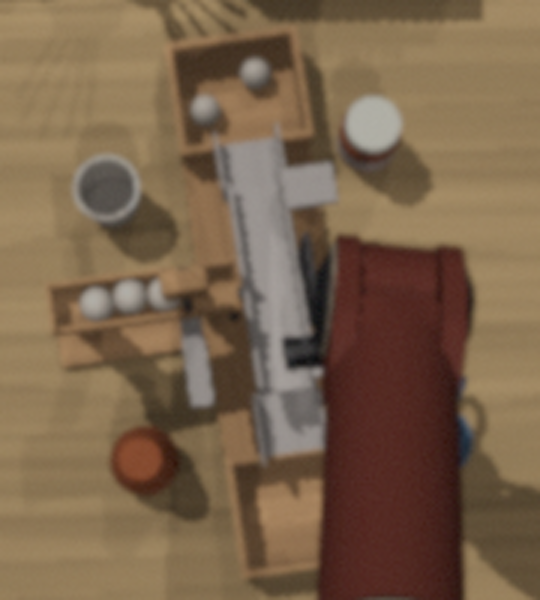

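```bash
python3 -c "
from h import *
for z in (.205,.22,.30,.35):
  p=W(.053,-.078,z); t=proj('top',p);s=proj('side',p); print(z,(t-[200,110])*3,(s-[200,165])*3)
"
```

```text
0.205 [349.6444 353.0258] [216.1548 197.9493]
0.22 [351.0728 351.3171] [216.4596 185.5998]
0.3 [359.3312 341.4357] [218.1724 116.3051]
0.35 [365.1139 334.5144] [219.3224  69.8745]
```

Call:
apply_moves(increments=[0, 0, 0, 0.6, 0, 0, 0, 0, 0, 0, 1.2, 0, 0, 0, 0, 0, 0, 1.7, 0, 0, 0, 0, 0, 0, 1.9, 0, 0, 0, 0, 0, 0, 2.1, 0, 0, 0, 0, 0, 0, 2.2, 0, 0, 0, 0, 0, 0, 2.3, 0, 0, 0])

```text
clock: 2.62
tool_pos: [0.5137, -0.1015, 0.1659]
eef_rot: [[0.992, 0.128, 0.001], [0.128, -0.992, 0.001], [0.001, -0.001, -1.0]]
force: [-1.0, 0.4, 1.2]
gripper_width: -0.002
```

```bash
python3 -c "
from h import *
inc(.052,-.085,.134)"
```

```text
clock 2.6167 now [ 0.0537 -0.0785  0.1659] F [-0.9962  0.4299  1.1898] grip -0.002080804082399665
shift [-0.2187 -0.056   1.0616] turn [-0.0125 -0.0118 -0.018 ]
```

Call:
apply_moves(increments=[0, -0.03, -0.05, 0.2, 0, 0, 0, 0, -0.07, -0.05, 0.4, 0, 0, 0, 0, -0.12, -0.05, 0.55, 0, 0, 0, 0, -0.17, -0.05, 0.7, 0, 0, 0, 0, -0.2, -0.05, 0.8, 0, 0, 0, 0, -0.22, -0.05, 0.85, 0, 0, 0, 0, -0.22, -0.05, 0.85, 0, 0, 0])

```text
clock: 3.2
tool_pos: [0.5068, -0.1007, 0.1399]
eef_rot: [[0.992, 0.128, 0.001], [0.128, -0.992, 0.002], [0.001, -0.002, -1.0]]
force: [0.9, 0.6, 0.2]
gripper_width: -0.0
```

```bash
python3 -c "
from h import *
inc(.052,-.085,.134)"
```

```text
clock 3.2 now [ 0.0521 -0.0852  0.1399] F [0.8796 0.6086 0.2375] grip -0.00021764520253137186
shift [ 0.0073 -0.0029  0.1972] turn [-0.015  -0.0083 -0.019 ]
```

Continue in small steps until the end stop shows in the force.

Call:
apply_moves(increments=[0, 0, 0, 0.05, 0, 0, 0, 0, 0, 0, 0.1, 0, 0, 0, 0, 0, 0, 0.13, 0, 0, 0, 0, 0, 0, 0.13, 0, 0, 0])

```text
clock: 3.53
tool_pos: [0.5068, -0.1007, 0.1359]
eef_rot: [[0.992, 0.128, 0.001], [0.128, -0.992, 0.002], [0.001, -0.002, -1.0]]
force: [-0.3, 0.5, 0.2]
gripper_width: 0.002
```

Call:
apply_moves(increments=[0, 0, 0, 0.03, 0, 0, 0, 0, 0, 0, 0.06, 0, 0, 0, 0, 0, 0, 0.06, 0, 0, 0])

```text
clock: 3.78
tool_pos: [0.507, -0.1006, 0.1351]
eef_rot: [[0.992, 0.128, 0.001], [0.128, -0.992, 0.002], [0.002, -0.001, -1.0]]
force: [-1.6, 0.2, 7.0]
gripper_width: -0.0
```

Call:
apply_moves(increments=[0, 0, 0, 0.06, 0, 0, 0, 0, 0, 0, 0.08, 0, 0, 0, 0, 0, 0, 0.08, 0, 0, 0])

```text
clock: 4.03
tool_pos: [0.507, -0.1007, 0.1348]
eef_rot: [[0.992, 0.128, 0.002], [0.128, -0.992, 0.001], [0.002, -0.001, -1.0]]
force: [-5.7, 1.1, 14.5]
gripper_width: 0.003
```

```bash
python3 -c "
from h import *
from rig import snapshot
for n,b in (('top',(110,310,200,380)),('side',(165,315,200,380))):
    im=snapshot(n)[:,:,::-1][b[0]:b[1],b[2]:b[3]]; cv2.imwrite(f'pics/{n}2.png',cv2.resize(im,None,fx=3,fy=3,interpolation=cv2.INTER_CUBIC))
inc(.052,-.085,.134)"
```

```text
clock 4.1333 now [ 0.0521 -0.0849  0.1348] F [-5.7218 -0.0532 14.5584] grip 0.0031918346686954685
shift [-0.003  -0.0029  0.0268] turn [-0.0091 -0.0232 -0.0189]
```

View pics/side2.png

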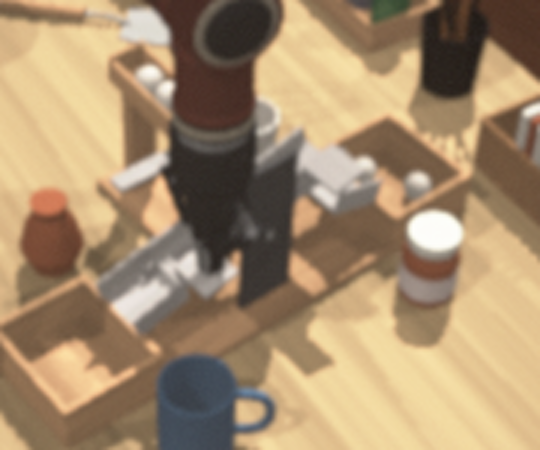

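The gate is rocked over: the far pad now stands high, the near pad is low, and there is firm contact at the end stop. Lift clear and check from above.

Call:
apply_moves(increments=[0, 0, 0, -0.3, 0, 0, 0, 0, 0, 0, -1.0, 0, 0, 0, 0, 0, 0, -1.9, 0, 0, 0, 0, 0, 0, -2.8, 0, 0, 0, 0, 0, 0, -3.7, 0, 0, 0, 0, 0.3, 0, -4.5, 0, 0, 0, 0, 0.9, -0.2, -5.2, 0, 0, 0, 0, 1.6, -0.7, -5.5, 0, 0, 0, 0, 2.3, -1.2, -5.5, 0, 0, 0, 0, 3.0, -1.8, -5.5, 0, 0, 0, 0, 3.6, -2.4, -5.5, 0, 0, 0, 0, 4.1, -3.0, -5.5, 0, 0, 0])

```text
clock: 5.13
tool_pos: [0.6185, 0.0055, 0.3]
eef_rot: [[0.992, 0.128, 0.003], [0.128, -0.992, 0.002], [0.004, -0.001, -1.0]]
force: [-0.6, -0.7, -1.0]
gripper_width: 0.005
```

```bash
python3 -c "
from h import *
from rig import snapshot
for n,b in (('top',(110,310,200,380)),('side',(165,315,200,380))):
    im=snapshot(n)[:,:,::-1][b[0]:b[1],b[2]:b[3]]; cv2.imwrite(f'pics/{n}3.png',cv2.resize(im,None,fx=3,fy=3,interpolation=cv2.INTER_CUBIC))
inc(-.077,.040,.29)"
```

```text
clock 5.2333 now [-0.0435  0.0402  0.2994] F [ 0.2346 -0.1177 -0.2407] grip -0.0011327362731678422
shift [-0.0025 -1.1166  0.32  ] turn [-0.0526 -0.0388  0.0573]
```

View pics/side3.png

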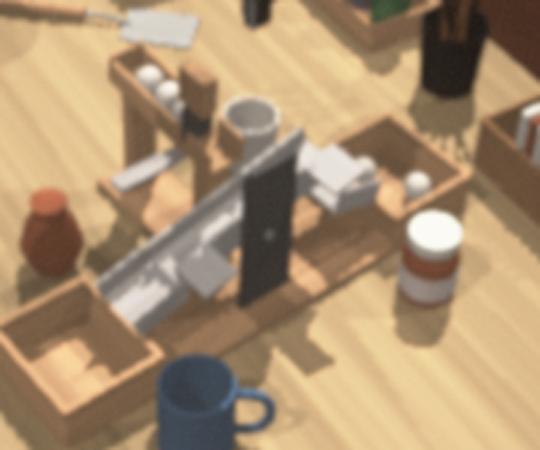

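View pics/top3.png

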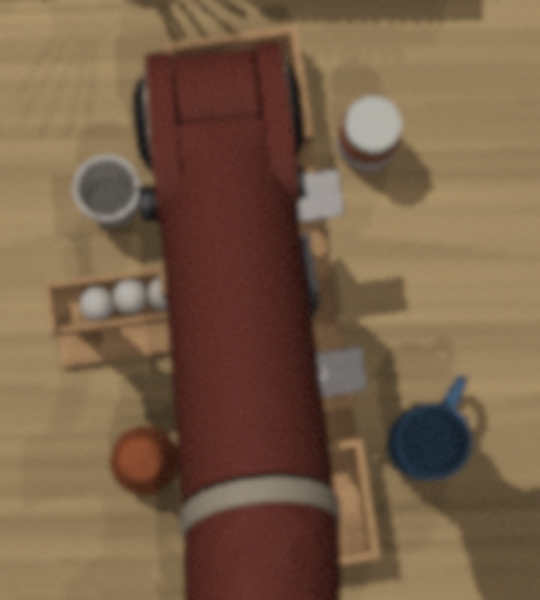

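```bash
python3 -c "
from h import *
z3=lambda x,y:np.array([200+(x+.5)/3-.5,165+(y+.5)/3-.5])
for a,b in ((zt(318,195),z3(338,168)),(zt(340,372),z3(208,272))):
  p,e=tri(a,b); print(S(p),e)
"
```

```text
[0.051  0.071  0.1572] 0.0015150503715154633
[ 0.0498 -0.0847  0.1127] 0.0009163131517724142
```

Call:
apply_moves(increments=[0, 0, -0.4, 0, 0, 0, 0, 0, 0, -0.9, 0, 0, 0, 0, 0, 0, -1.12, 0.1, 0, 0, 0, 0, 0, -1.12, 0.7, 0, 0, 0, 0, 0, -1.12, 1.3, 0, 0, 0, 0, 0, -1.12, 1.9, 0, 0, 0, 0, 0, -1.12, 2.4, 0, 0, 0, 0, 0, -1.12, 2.7, 0, 0, 0, 0, 0, -1.12, 2.75, 0, 0, 0])

```text
clock: 5.98
tool_pos: [0.613, 0.0435, 0.2151]
eef_rot: [[0.991, 0.135, -0.001], [0.135, -0.991, 0.005], [-0.0, -0.005, -1.0]]
force: [0.1, 0.3, 0.8]
gripper_width: -0.001
```

```bash
python3 -c "
from h import *
from rig import snapshot
for n,b in (('side',(165,315,200,380)),):
    im=snapshot(n)[:,:,::-1][b[0]:b[1],b[2]:b[3]]; cv2.imwrite(f'pics/{n}4.png',cv2.resize(im,None,fx=3,fy=3,interpolation=cv2.INTER_CUBIC))
inc(-.077,-.029,.217)"
```

```text
clock 6.0333 now [-0.0772  0.0396  0.2161] F [-0.0341 -0.1534 -0.3659] grip -0.0008312481734551496
shift [-2.2864 -0.007  -0.0338] turn [-0.0509 -0.0179  0.0521]
```

View pics/side4.png

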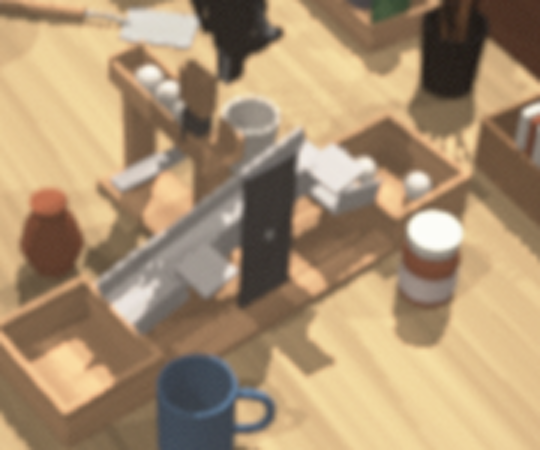

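Call:
apply_moves(increments=[0, -0.3, 0, -0.03, 0, 0, 0, 0, -0.6, 0, -0.03, 0, 0, 0, 0, -0.85, 0, -0.03, 0, 0, 0, 0, -1.1, 0, -0.03, 0, 0, 0, 0, -1.35, 0, -0.03, 0, 0, 0, 0, -1.6, 0, -0.03, 0, 0, 0, 0, -1.85, 0, -0.03, 0, 0, 0, 0, -2.1, 0, -0.03, 0, 0, 0, 0, -2.25, 0, -0.03, 0, 0, 0, 0, -2.32, 0, -0.03, 0, 0, 0, 0, -2.32, 0, -0.03, 0, 0, 0])

```text
clock: 6.95
tool_pos: [0.5437, 0.0341, 0.2167]
eef_rot: [[0.991, 0.135, -0.001], [0.135, -0.991, 0.005], [0.0, -0.005, -1.0]]
force: [-0.6, -0.1, -0.3]
gripper_width: 0.003
```

```bash
python3 -c "
from h import *
from rig import snapshot
for n,b in (('side',(165,315,200,380)),):
    im=snapshot(n)[:,:,::-1][b[0]:b[1],b[2]:b[3]]; cv2.imwrite(f'pics/{n}5.png',cv2.resize(im,None,fx=3,fy=3,interpolation=cv2.INTER_CUBIC))
inc(-.077,-.029,.217)"
```

```text
clock 7.0 now [-0.0767 -0.031   0.2165] F [-0.0845 -0.0963  0.4635] grip 0.005368073403379258
shift [ 0.0677 -0.0082 -0.0168] turn [-0.0505  0.0048  0.0521]
```

View pics/side5.png

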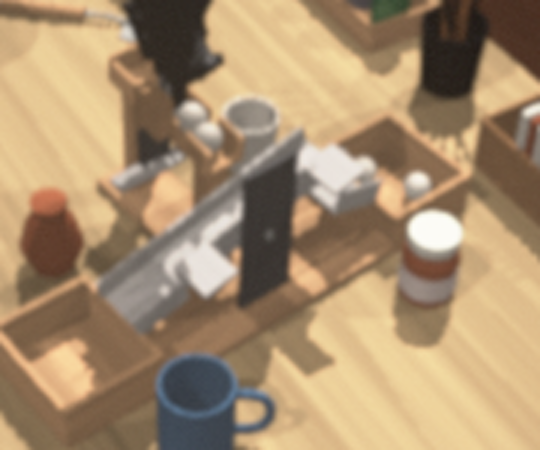

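The balls are rolling: one is on the gate near (165,290) and two are at the channel end near (190,115) and (208,135). I'll back off slightly and lift away.

Call:
apply_moves(increments=[0, 0.06, 0, 0, 0, 0, 0, 0, 0.1, 0, -0.2, 0, 0, 0, 0, 0.1, 0, -0.7, 0, 0, 0, 0, 0.1, 0, -1.4, 0, 0, 0, 0, 0.1, 0, -2.2, 0, 0, 0, 0, 0.1, 0, -3.0, 0, 0, 0, 0, 0.1, 0, -3.5, 0, 0, 0, 0, 0.1, -0.5, -4.0, 0, 0, 0, 0, 0.1, -1.3, -4.0, 0, 0, 0, 0, 0.1, -2.2, -4.0, 0, 0, 0, 0, 0.1, -3.1, -4.0, 0, 0, 0, 0, 0.1, -4.0, -4.0, 0, 0, 0])

```text
clock: 8.0
tool_pos: [0.5303, 0.1538, 0.3374]
eef_rot: [[0.991, 0.135, -0.002], [0.135, -0.991, 0.005], [-0.001, -0.005, -1.0]]
force: [1.1, 0.9, 0.1]
gripper_width: 0.003
```

Call:
apply_moves(increments=[0, 0, -0.9, 0, 0, 0, 0, 0, 0, -1.8, 0, 0, 0, 0, 0, 0, -2.8, 0, 0, 0, 0, 0, 0, -3.5, 0, 0, 0, 0, 0, 0, -3.5, 0, 0, 0, 0, 0, 0, -3.5, 0, 0, 0, 0, 0, 0, -3.5, 0, 0, 0, 0, 0, 0, -3.5, 0, 0, 0, 0, 0, 0, -3.5, 0, 0, 0, 0])

```text
clock: 8.75
tool_pos: [0.5168, 0.2562, 0.338]
eef_rot: [[0.991, 0.132, -0.001], [0.132, -0.991, 0.004], [-0.001, -0.004, -1.0]]
force: [-0.1, -1.0, -0.2]
gripper_width: -0.0
```

```bash
python3 -c "
from h import *
from rig import snapshot
for n,b in (('top',(110,310,200,380)),('side',(165,315,200,380))):
    f=snapshot(n)[:,:,::-1]; cv2.imwrite(f'pics/{n}6f.png',f); im=f[b[0]:b[1],b[2]:b[3]]; cv2.imwrite(f'pics/{n}6.png',cv2.resize(im,None,fx=3,fy=3,interpolation=cv2.INTER_CUBIC))
inc(-.2,-.029,.3)"
```

```text
clock 8.85 now [-0.301  -0.029   0.3381] F [ 0.4515 -0.0369  0.3192] grip -0.001303044887912805
shift [-0.0076  3.3728  1.253 ] turn [-0.046   0.0072  0.0284]
```

View pics/side6.png

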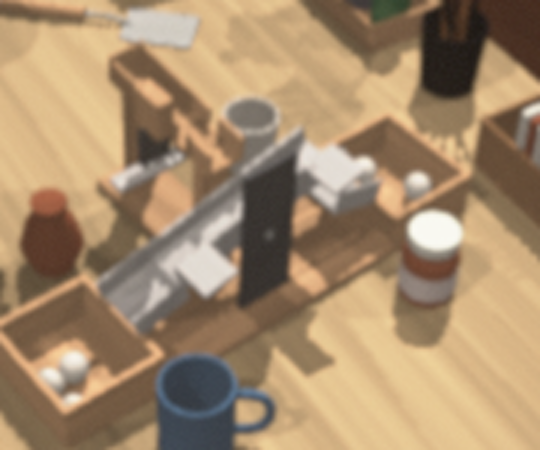

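View pics/top6.png

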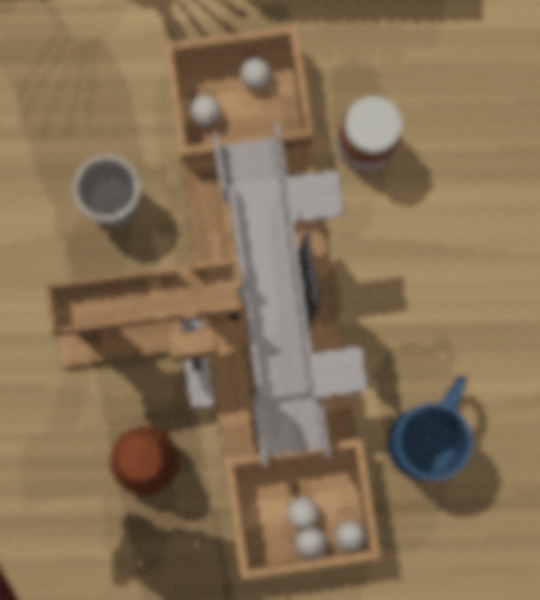

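View pics/top6f.png

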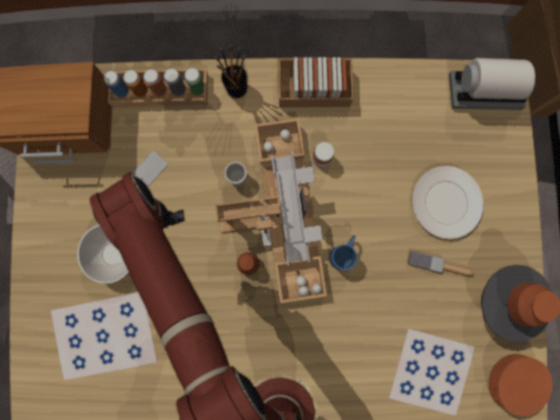

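All three balls lie in the right tray, at about (302,513), (310,543) and (350,536) in the zoomed top view. The left tray still has its two, the gate is tipped over, the stop is open and the hand is clear. Handing in.

```bash
python3 -c "
from rig import order,arm
print(order.close_job(), arm.observe()['clock'])"
```

```text
the job is handed in; nothing more can be done
the job is handed in; nothing more can be done
```

The job is done and handed in. At the last look the three balls were in the right tray, and the robot clock stood at 8.85 s of the 42 s allowed.

1. **Gate:** I pressed the raised pad down with the closed fingertips until the force rose to about 15 N at the end stop. A check from the two camera views gave a tilt of about 0.28 rad against the 0.25 rad stop, which is within measurement error.
2. **Stop:** I then pushed the stop block about 50 mm to the sorter's -y, with the fingertips an estimated 20 mm or more above the balls, and lifted the hand away.

- **Balls:** The last pictures show all three balls in the right tray and still only two in the left tray.
- **Sorter:** The gate is still tipped to the right tray and the stop is open.
- **Surroundings:** The cup, jar, mug, vase, plate and brush look unmoved. The arm partly hides the bowl and spatula in the last top view, but it never came down near them.
- **Hand:** It hung clear beyond the feed end, with the fingertips about 0.32 m up and only sensor noise on the force reading.

No check failed or disagreed beyond the small tilt difference.

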